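Hold the green sample cell in the light path

ROBOT

A 6-joint arm with a two-finger parallel gripper is mounted at the origin on the work surface. World frame = base frame: x ahead of the robot, y to its left, z up, the work surface at z = 0. Lengths are in m, angles in rad, forces in N, time in s.
With the tool pointing down it reaches from about 0.375 to 0.9 m from the base axis. Payload 3.1 kg.
Tool frame: the origin (TCP) lies between the finger pads; the fingertips stand 8 mm ahead of it and the grasp point (between the pads) lies 11 mm behind it; z points along the fingers, y is the line along which they close (so a half turn about z gives the same grasp; the last joint's range is limited). The gripper opens to 87 mm and grips with 3 to 60 N. Pads are 19 mm wide; open, the fingers measure 117 mm over their backs; the gripper's body (75 mm by 190 mm) begins 51 mm behind the grasp point.
Start: joints at [-1.383, 0.527, 1.433, -0, 1.181, -0.178], TCP at [0.224, -0.584, 0.231] pointing down, gripper open.
Joint ranges: [-3.08, 3.08], [-0.75, 2.2], [0.22, 2.44], [-1.43, 4.57], [0, 2.65], [-2.85, 2.85]. Speed limits (rad/s): [2.79, 2.79, 3.14, 3.14, 3.14, 3.14].

INTERFACE

Orientations are given as a unit quaternion [x, y, z, w].
In Python, from rig import robot, vision, job gives the robot as it stands.
- The arm moves only by the shell command python3 -m handwheel 'ROWS' [OPENING] [FORCE]. ROWS is JSON, a list of rows, each a list of 4 numbers: the shift along the tool's x, y, z as a fraction of full scale, then the turn about the tool's z as a fraction of full scale. A call has 1 to 20 rows; each row is the pose to reach, as a shift and turn from the pose commanded when the call began, along the tool's axes at that moment, turning the shorter way round; what a row does not reach only later rows make up. Full scale, the value 1, is 300 mm for a shift and 2 pi rad for a turn. A row lasts 1/12 s, in which the tool goes at most 41.7 mm and 7.16 degrees, less where a joint would pass 70% of its speed; a pose out of reach is approached as far as the arm can. A call with a number of a shift or a turn outside -1 to 1 is refused whole. A call with a gripper value outside its range is refused whole. OPENING is the opening in per cent of the stroke, from 0 (shut) to 100 (fully open), set as the call begins (- or left out, the last holds). The fingers move at their own pace and stop on an object; FORCE is the grip in N (left out, the last holds). Time passes only in rows, so rows that repeat a pose let the fingers close. It gives the time, the measured TCP pose, the force, the opening and the grip force at its end, in the units of the state.
- robot.get_obs(): the state, without advancing time (a new reading comes with each control period).
- vision.camera(name): name is "scene" or "top"; returns a dict with "frame" (420x560x3 uint8, red, green, blue), "K" (3x3 intrinsics, pixels), "cam_to_world" (4x4, takes a point from camera to world coordinates). Camera axes: x right, y down, z forward; pixel columns grow to the right and rows downward; lengths in m; the calibration is good to about 2 mm. A picture is of the moment at which its call begins. There is no depth.
- job.hand_in(): hands the job in; it is judged then, once.
Trained networks look in the newest picture that a camera, given by its name, has taken for a name from the list of things; names that differ only in an ending like _2 or _b are one class to them, and where a whole thing is asked for, a point or a joint stands for the part that bears it (a point fixed in the world has none). Each returns a list of dicts, best first, with "conf" (0 to 1); they miss things now and then, are a little off and sometimes report something else, mostly with a low value. They report only what shows in the picture. A call takes as long as a camera call.
- vision.look_for(camera, label): "point" ([row, column] in pixels, amid what is visible of it).
- vision.outline_of(camera, label): "mask" (420x560 bool, what is visible of it) and "point" ([row, column] in pixels, amid what is visible of it).
The state is a dict: "time": time; "q": joint angles; "joint_velocities": joint speeds; "joint_torque": joint torques, N m; "position": TCP position; "tool_rot": TCP orientation; "ft_force": force on the tool from outside, world axes, zero at the start; "moment": the same for the moment, N m; "grip_width": finger opening in m; "grip_force": force on a finger pad.
Only numpy, scipy, OpenCV 4.12 (cv2) and the standard library are available. Lean on these libraries where they do the work, as an engineer would, in place of code of your own. Each camera call takes 0.05 s, during which the arm holds its last target. There are 200 camera calls.

TASK

The orange funnel blocks the light path of the light bench: stand it upright in the middle of the round cork mat and let go. Then lift the green sample cell out of the rack, touching only its two white frosted faces, never the clear green ones, and hold it upright midway between lamp and sensor, clear of the bench, clear faces squarely towards lamp and sensor, so that the beam goes through their middle. Finish while still holding it there; leave the other cells and everything else where they are.

Things in the scene. Friction and masses are not known exactly. Their poses are not given: they have to be found in the camera images.
- bench: Fixed light bench: dark steel plate 100 (x) x 290 (y) x 10 mm, grey lamp housing at its +y end (75 x 72 mm, top 106 mm above the table), black sensor housing at its -y end (60 x 66 mm, top 95 mm). Origin: underside of the plate's middle, on the table. Light runs along its y. Lens rings reach to y = +60 and -60 mm. White lines mark the light path and its middle. Place and yaw vary.
- beam_mid (a point): Middle of the light path: midway between lamp and sensor, 70 mm above the table (60 mm above the top of the bench's plate), straight above the bench's origin. The beam is 8 mm thick and runs through this point along the bench's y.
- funnel: Orange funnel standing mouth down, spout up, on the bench plate in the light path. Loose, about 50 g, 112 mm tall; rim 80 mm across, cone up to 60 mm above the rim, then a straight round spout 16 mm across from 60 to 112 mm. Origin: centre of the rim's underside; z up along the spout.
- mat: Fixed round cork mat on the table, 120 mm across, 5 mm thick. Origin: centre of its underside.
- rack: Fixed wooden rack 70 (x) x 200 (y) x 20 mm, three sockets in a row along its y, 65 mm apart, 14 mm deep, an upright cell in each, up to 1.5 mm loose all round; cells lift straight out. Origin: centre of its underside. Its place and yaw vary, and which cell stands in which socket.
- green_cell: Green sample cell: upright rigid block 30 (x) x 40 (y) x 84 mm, about 130 g, in a rack socket. Origin: centre of its underside, 6 mm above the table at the start; axes then parallel to the rack's. Faces to its +x and -x, 30 mm apart, are white frosted plates (white strips 4 mm thick from above): grip there. Faces to its +y and -y are clear green, for the light: never touch.
- green_cell_mid (a point): Middle of the green cell's window, on its upright centre line 40 mm above its underside: to be brought to the middle of the light path. The clear window is 22 mm wide (x) and 84 mm high.
- green_cell_frosted_a: White frosted face of the green cell towards its +x (4 x 40 x 84 mm plate); its origin is the cell's origin, the plate's middle is at x = +13 mm, z = 42 mm
- green_cell_frosted_b: White frosted face of the green cell towards its -x; its origin is the cell's origin, the plate's middle is at x = -13 mm, z = 42 mm
- green_cell_clear_a: Clear face of the green cell towards its +y (22 mm wide, 84 mm high); its origin is the cell's origin, the face is at y = +20 mm
- green_cell_clear_b: Clear face of the green cell towards its -y; its origin is the cell's origin, the face is at y = -20 mm
- amber_cell: Amber sample cell, same shape and size as the green cell (30 x 40 x 84 mm), origin at the centre of its underside; it stays in its rack socket
- blue_cell: Blue sample cell, same shape and size as the green cell (30 x 40 x 84 mm), origin at the centre of its underside; it stays in its rack socket
- spray_can: Orange spray can, loose, 58 mm across, 150 mm tall, origin at the centre of its underside; leave alone
- carton: Cardboard carton, loose, 50 x 90 x 75 mm, origin at the centre of its underside; leave alone
- jar: Amber jar, loose, 64 mm across, 80 mm tall, origin at the centre of its underside; leave alone
- clamp: Bar clamp lying on the table, loose, 240 mm long along its x, 22 mm high, origin under the middle of its bar; its jaws reach 80 mm to its +y; leave alone
- clip_1: Black binder clip on the table, loose, 24 x 42 x 22 mm, origin at the centre of its underside; leave alone
- clip_2: Second black binder clip, the same; leave alone

How it is judged:
On the way, in this order (a step that is already met when the one before it is completed fails the run):
1. the funnel stands upright on the cork mat, let go (horizontal distance between funnel and mat below 0.03 m and angle between funnel's own z axis and vertical below 0.1 rad and height (world z) of funnel below 0.009 m and contact force between the fingers and funnel below 0.1 N), for 0.3 s.
2. the green cell is lifted clear of its socket, gripped by both frosted faces (contact force between the fingers and green_cell_frosted_a above 1 N and contact force between the fingers and green_cell_frosted_b above 1 N and height (world z) of green_cell above 0.03 m), for 0.2 s.
At the end, for the whole second after the job is handed in: Funnel released, upright, within 30 mm of the mat's centre. Green cell still, held by both frosted faces only, off the bench, upright within 0.13 rad, y axis within 0.15 rad of the beam, window middle within 7 mm sideways and 22 mm along the beam of its middle, 55 to 88 mm above the table (all of step 1 and linear speed of each of funnel, green_cell below 0.02 m/s and contact force between the fingers and green_cell_frosted_a above 1 N and contact force between the fingers and green_cell_frosted_b above 1 N and contact force between the fingers and green_cell_clear_a below 0.3 N and contact force between the fingers and green_cell_clear_b below 0.3 N and x of green_cell_mid in the frame of bench between -0.007 and 0.007 m and y of green_cell_mid in the frame of bench between -0.022 and 0.022 m and z of green_cell_mid in the frame of bench between 0.055 and 0.088 m and angle between green_cell's own z axis and vertical below 0.13 rad and angle between the y axis of green_cell and the y axis of bench, either way round below 0.15 rad and contact force between green_cell and bench below 0.1 N); the arm keeps its last pose, push and grip.
It fails at once if a finger touches a clear face of the green cell (contact force between the fingers and green_cell_clear_a above 1 N or contact force between the fingers and green_cell_clear_b above 1 N).
It fails at once if the amber or blue cell is moved or tipped (distance of any of amber_cell, blue_cell from where it was at the start of the episode above 0.015 m or angle between any of amber_cell, blue_cell's own z axis and vertical above 0.3 rad).
It fails at once if the spray can, carton or jar is moved or tipped (distance of any of spray_can, carton, jar from where it was at the start of the episode above 0.015 m or angle between any of spray_can, carton, jar's own z axis and vertical above 0.3 rad).
It fails at once if the bar clamp or a binder clip is moved or tipped (distance of any of clamp, clip_1, clip_2 from where it was at the start of the episode above 0.015 m or angle between any of clamp, clip_1, clip_2's own z axis and vertical above 0.3 rad).
It also fails if it takes over 64 s, if anything falls off the work surface, if the arm or the gripper's body presses on something with over 40 N, if the wrist force passes 120 N, or if a joint passes its speed limit or range.

## Working session

There is one attempt and no reset: what is moved stays moved. The work goes in short steps, Python scripts to look and compute and a shell command to move; the robot and the scene stay as the last step left them, time stands still between calls to the robot, and variables do not carry over. Pictures are saved under pics/ and viewed, at most 10 in all, crops included, and the job is handed in when it is done.

```bash
mkdir -p pics; ls
cat > h.py <<'E'
import numpy as np, cv2
from rig import robot, vision, job
def cam(n):
    c=vision.camera(n); return c
def ray(c,rc,z):
    K=np.array(c["K"]);T=np.array(c["cam_to_world"])
    d=T[:3,:3]@np.linalg.solve(K,[rc[1],rc[0],1.]); o=T[:3,3]
    return o+d*(z-o[2])/d[2]
def proj(c,p):
    K=np.array(c["K"]);T=np.array(c["cam_to_world"])
    q=K@(T[:3,:3].T@(np.array(p)-T[:3,3])); return q[1]/q[2],q[0]/q[2]
E
python3 - <<'E'
from h import *
for n in("top","scene"):
    c=cam(n); cv2.imwrite(f"pics/{n}0.png",c["frame"][:,:,::-1])
    print(n,np.round(c["cam_to_world"],3).tolist(),np.round(c["K"],1).tolist())
    for l,z in(("bench",.01),("funnel",.112),("mat",.005),("rack",.02),("green_cell",.09),("amber_cell",.09),("blue_cell",.09),("spray_can",.15),("carton",.075),("jar",.08),("clamp",.02),("clip_1",.02)):
        for r in vision.look_for(n,l)[:2]:
            print(l,round(r["conf"],2),np.round(r["point"]),np.round(ray(c,r["point"],z),3))
o=robot.get_obs();print(o["position"],o["tool_rot"],o["time"])
E
```

```text
pics
top [[0.01, -0.983, 0.182, 0.399], [-1.0, -0.011, -0.004, 0.063], [0.005, -0.182, -0.983, 0.948], [0.0, 0.0, 0.0, 1.0]] [[406.2, 0.0, 277.9], [0.0, 406.2, 205.1], [0.0, 0.0, 1.0]]
bench 0.91 [254. 428.] [ 0.463 -0.288  0.01 ]
funnel 0.9 [250. 411.] [ 0.462 -0.214  0.112]
funnel 0.66 [253. 428.] [ 0.458 -0.248  0.112]
mat 0.81 [236. 293.] [0.501 0.025 0.005]
rack 0.71 [242. 180.] [0.483 0.282 0.02 ]
rack 0.19 [236. 151.] [0.496 0.348 0.02 ]
green_cell 0.71 [287. 309.] [ 0.387 -0.005  0.09 ]
green_cell 0.68 [239. 143.] [0.483 0.344 0.09 ]
amber_cell 0.89 [228. 204.] [0.508 0.217 0.09 ]
blue_cell 0.84 [235. 172.] [0.491 0.283 0.09 ]
spray_can 0.57 [109. 300.] [0.751 0.016 0.15 ]
spray_can 0.43 [254. 427.] [ 0.454 -0.233  0.15 ]
carton 0.65 [128. 218.] [0.736 0.197 0.075]
jar 0.89 [166. 138.] [0.645 0.369 0.08 ]
jar 0.33 [244. 146.] [0.473 0.34  0.08 ]
clamp 0.77 [142. 430.] [ 0.728 -0.303  0.02 ]
clip_1 0.66 [290. 275.] [0.379 0.065 0.02 ]
clip_1 0.66 [290. 309.] [ 0.379 -0.012  0.02 ]
scene [[0.01, 0.71, -0.705, 1.273], [1.0, 0.003, 0.017, 0.044], [0.014, -0.705, -0.709, 0.787], [
[... 350 characters left out ...]
 0.71 [193. 395.] [0.526 0.334 0.09 ]
green_cell 0.55 [175. 271.] [0.465 0.053 0.09 ]
amber_cell 0.73 [294.  94.] [ 0.801 -0.274  0.09 ]
amber_cell 0.68 [196. 347.] [0.534 0.224 0.09 ]
blue_cell 0.88 [198. 374.] [0.541 0.285 0.09 ]
blue_cell 0.26 [295.  96.] [ 0.801 -0.27   0.09 ]
spray_can 0.87 [289. 249.] [0.83  0.013 0.15 ]
carton 0.6 [292. 348.] [0.784 0.196 0.075]
jar 0.75 [256. 426.] [0.701 0.367 0.08 ]
jar 0.44 [195. 139.] [ 0.525 -0.249  0.08 ]
clamp 0.6 [294.  94.] [ 0.752 -0.305  0.02 ]
clip_1 0.56 [176. 270.] [0.385 0.05  0.02 ]
clip_1 0.47 [178. 247.] [ 0.396 -0.01   0.02 ]
[ 0.22357426 -0.58362177  0.23056165] [ 9.83321151e-01  1.81877747e-01 -2.90959069e-06  7.86604395e-06] 1.3
```

View pics/top0.png

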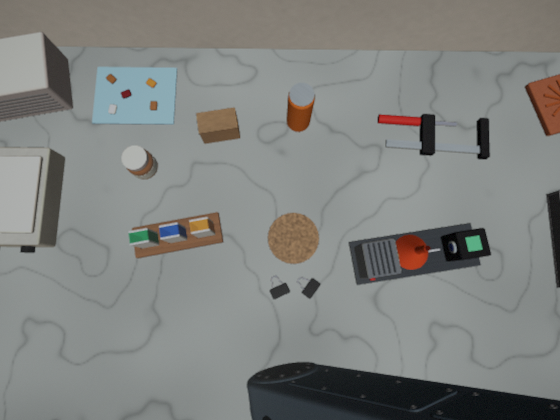

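View pics/scene0.png

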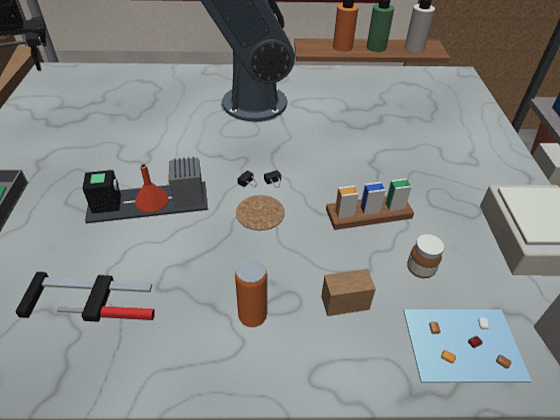

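The top picture shows the bench at about (254,418), lamp on the left and sensor on the right, with the funnel between them at (252,411). The mat is at (238,293) and the clips lie below it at (290,280) and (288,311). In the rack, green is at the left (237,139), then blue at (232,170) and amber at (227,201). Next I'll fit poses to the outlines in both views.

```bash
cat >> h.py <<'E'
from scipy.optimize import minimize
def box(x0,x1,y0,y1,z0,z1): return np.array([[x,y,z] for x in(x0,x1) for y in(y0,y1) for z in(z0,z1)])
def disk(r,z): 
    a=np.linspace(0,2*np.pi,40); return np.c_[r*np.cos(a),r*np.sin(a),0*a+z]
BENCH=[box(-.05,.05,-.145,.145,0,.01),box(-.0375,.0375,.073,.145,.01,.106),box(-.03,.03,-.145,-.079,.01,.095)]
FUN=[np.r_[disk(.04,0),disk(.04,.003),disk(.008,.06)],np.r_[disk(.008,.06),disk(.008,.112)]]
CELL=lambda z=0:[box(-.015,.015,-.02,.02,z,z+.084)]
RACK=[box(-.035,.035,-.1,.1,0,.02)]+[box(-.015,.015,y-.02,y+.02,.006,.09) for y in(-.065,0,.065)]
MAT=[np.r_[disk(.06,0),disk(.06,.005)]]
def sil(c,parts,x,y,yaw,z=0):
    K=np.array(c["K"]);T=np.array(c["cam_to_world"]);R=cv2.Rodrigues(np.array([0,0,float(yaw)]))[0]
    im=np.zeros((420,560),np.uint8)
    for P in parts:
        W=P@R.T+[x,y,z]; q=((W-T[:3,3])@T[:3,:3])@K.T; uv=q[:,:2]/q[:,2:]
        h=cv2.convexHull(uv.astype(np.float32))
        m=np.zeros_like(im); cv2.fillConvexPoly(m,np.round(h*64).astype(np.int32),255,cv2.LINE_AA,6); im=np.maximum(im,m)
    return cv2.GaussianBlur(im/255.,(0,0),1)
def mask(n,labels):
    m=np.zeros((420,560),bool); 
    for l in labels:
        r=vision.outline_of(n,l)
        if r: m|=r[0]["mask"]
    return m
def fit(cams,masks,parts,x0,z=0,yaw=True):
    B=[cv2.GaussianBlur(m.astype(float),(0,0),1) for m in masks]
    f=lambda p:sum(((sil(c,parts,p[0],p[1],p[2] if yaw else 0,z)-b)**2).sum() for c,b in zip(cams,B))
    s=np.array([[0,0,0],[.02,0,0],[0,.02,0],[0,0,.15]])[:4 if yaw else 3,:3 if yaw else 2]
    r=minimize(f,x0[:s.shape[1]],method="Nelder-Mead",options=dict(initial_simplex=s+np.array(x0)[:s.shape[1]],xatol=1e-5,fatol=1e-2))
    return r.x,r.fun,sum(b.sum() for b in B)
E
cat > m.py <<'E'
from h import *
import sys
C={n:cam(n) for n in("top","scene")}
M={}
def go(name,labels,parts,x0,z=0,yaw=True):
    ms={n:mask(n,labels) for n in C}
    for s in(["top","scene"],["top"],["scene"]):
        p,f,t=fit([C[n] for n in s],[ms[n] for n in s],parts,x0,z,yaw); print(name,s,np.round(p,4),round(f),round(t))
go("mat",["mat"],MAT,[.5,.025],0,False)
go("funnel",["funnel"],FUN,[.47,-.25],.01,False)
go("bench",["bench"],BENCH,[.46,-.28,.1])
go("rack",["rack","green_cell","blue_cell","amber_cell"],RACK,[.49,.28,.1])
go("cell",["green_cell"],CELL(.006),[.48,.344,.1])
E
python3 m.py
python3 - <<'E'
from h import *
c=cam("top");r=vision.outline_of("top","green_cell");print([(x["conf"],x["point"],x["mask"].sum()) for x in r])
c2=cam("scene");f=np.r_[cv2.resize(c["frame"][190:300,330:510],None,fx=4,fy=4),np.zeros((0,720,3),np.uint8)]
cv2.imwrite("pics/b.png",f[:,:,::-1])
E
```

```text
mat ['top', 'scene'] [0.4972 0.0251] 48 3462
mat ['top'] [0.4967 0.0253] 33 2049
mat ['scene'] [0.4976 0.0245] 14 1413
funnel ['top', 'scene'] [ 0.4682 -0.2421] 1055 778
funnel ['top'] [1.1531 0.2044] 0 0
funnel ['scene'] [ 0.4685 -0.2426] 59 778
bench ['top', 'scene'] [ 0.4635 -0.2525  0.1477] 7758 4725
bench ['top'] [1.537  0.1504 3.0889] 390 433
bench ['scene'] [ 0.4634 -0.2523  0.154 ] 1256 4292
rack ['top', 'scene'] [0.5005 0.2927 0.1976] 297 5516
rack ['top'] [0.4994 0.293  0.1931] 177 2581
rack ['scene'] [0.5016 0.2926 0.2003] 116 2935
cell ['top', 'scene'] [0.4873 0.3568 0.0683] 80 1122
cell ['top'] [0.4874 0.3558 0.0646] 15 493
cell ['scene'] [ 0.4844  0.3572 -0.0875] 54 629
[(0.7, [225.7, 204.1], np.int64(436)), (0.66, [238.5, 142.8], np.int64(485))]
```

View pics/b.png

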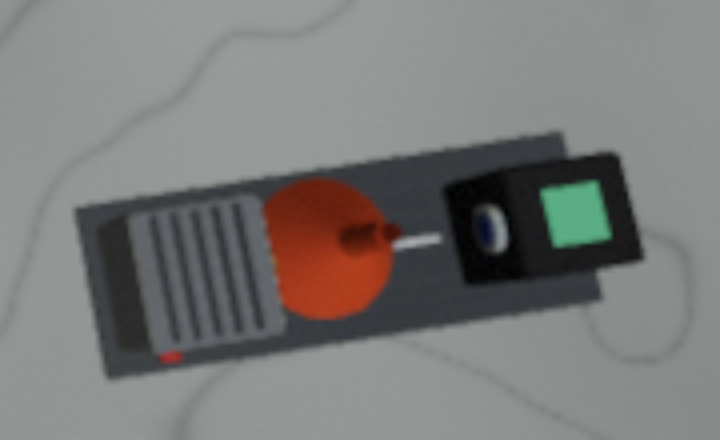

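The crop shows the whole bench plate. Its corners are at about (76,208), (563,132), (602,299) and (108,378). The funnel stands between the housings, and the spout tip is at about (392,232). The networks missed the bench in the top view, so I'll fit it by colour and check that against the corners.

```bash
cat > b.py <<'E'
from h import *
C={n:cam(n) for n in("top","scene")}
def cmask(c,ctr,name):
    f=c["frame"]; hsv=cv2.cvtColor(f,cv2.COLOR_RGB2HSV)
    m=((hsv[:,:,2]<95)|(hsv[:,:,1]>110)).astype(np.uint8)
    r=np.zeros_like(m); a,b,cc,d=ctr; r[a:b,cc:d]=m[a:b,cc:d]
    k=max(cv2.findContours(r,cv2.RETR_EXTERNAL,cv2.CHAIN_APPROX_NONE)[0],key=cv2.contourArea)
    o=np.zeros_like(m); cv2.drawContours(o,[k],-1,1,-1); return o.astype(bool)
T=cmask(C["top"],(200,300,330,510),"t"); S=cmask(C["scene"],(145,235,70,220),"s")
for cs,ms in(((C["top"],),(T,)),((C["scene"],),(S,)),((C["top"],C["scene"]),(T,S))):
    p,f,t=fit(cs,ms,BENCH,[.463,-.275,.13]); print("bench",np.round(p,4),round(f),round(t))
q=[ray(C["top"],[190+(v+.5)/4-.5,330+(u+.5)/4-.5],z)[:2] for u,v,z in((76,208,.005),(563,132,.01),(602,299,.005),(108,378,.0))]
print(np.round(q,4),np.mean(q,0))
for n,col in(("top",None),("scene",None)):
    c=C[n];h=cv2.cvtColor(c["frame"],cv2.COLOR_RGB2HSV);o=((h[:,:,1]>150)&((h[:,:,0]<10))).astype(np.uint8)
    a,b,e,d=(220,280,390,440) if n=="top" else (155,220,130,172)
    m=np.zeros_like(o);m[a:b,e:d]=o[a:b,e:d];globals()["F"+n]=m.astype(bool);print(n,m.sum())
print("funnel",fit([C["scene"]],[Fscene],FUN,[.468,-.243],.01,False))
u=ray(C["top"],[190+232/4,330+392/4],.122);print("tip top",u)
h=cv2.convexHull
E
python3 b.py
```

```text
bench [ 0.4646 -0.2543  0.1618] 299 5765
bench [ 0.4634 -0.2471  0.1727] 1136 4479
bench [ 0.4638 -0.2505  0.1656] 1464 10244
[[ 0.4895 -0.1056]
 [ 0.5364 -0.3904]
 [ 0.4402 -0.4079]
 [ 0.3926 -0.1228]] [ 0.4647026 -0.256693 ]
top 882
scene 781
funnel (array([ 0.46965153, -0.24323294]), np.float64(61.28512312668827), np.float64(781.0000000000001))
tip top [ 0.46703585 -0.24592959  0.122     ]
```

```bash
cat > rel.py <<'E'
import sys
from h import *
from scipy.spatial.transform import Rotation as Ro
# target x y z and world angle of tool y (mod pi)
x,y,z,a=map(float,sys.argv[1:5]); o=robot.get_obs(); R=Ro.from_quat(o["tool_rot"]).as_matrix()
d=R.T@(np.array([x,y,z])-o["position"])/.3
t=a-np.arctan2(R[1,1],R[0,1]); t=(t+np.pi/2)%np.pi-np.pi/2 if len(sys.argv)<6 else t
print("shift",np.round(d,4),"turn",round(-t/2/np.pi,4),"time",o["time"],"grip",o["grip_width"],"q",np.round(o["q"],2))
E
python3 rel.py .468 -.244 .2 .162 x
```

```text
shift [ 1.1658 -0.7658  0.1019] turn -0.2176 time 2.45 grip 0.08689328251330335 q [-1.38  0.53  1.43 -0.    1.18 -0.18]
```

```bash
python3 -m handwheel '[[0.1,-0.06,0,-0.02],[0.2,-0.13,0,-0.04],[0.3,-0.2,0,-0.06],[0.4,-0.26,0,-0.08],[0.5,-0.33,0,-0.1],[0.6,-0.4,0,-0.12],[0.7,-0.46,0.02,-0.14],[0.8,-0.53,0.04,-0.16],[0.9,-0.6,0.06,-0.18],[0.96,-0.64,0.08,-0.2],[0.99,-0.66,0.1,-0.2176],[1,-0.66,0.1,-0.2176],[1,-0.66,0.1,-0.2176],[1,-0.66,0.1,-0.2176]]' 100 10; python3 rel.py .468 -.244 .15 .162
```

```text
time: 3.62
position: [0.4331, -0.2924, 0.2009]
tool_rot: [0.648, 0.761, -0.0, 0.001]
ft_force: [-0.4, 0.2, -0.3]
grip_width: 0.0873
grip_force: 0.0
shift [0.1409 0.1403 0.1696] turn -0.0004 time 3.6167 grip 0.0872697757604502 q [-0.81  0.43  1.72 -0.    0.99 -0.97]
```

```bash
python3 -m handwheel '[[0.07,0.07,0,0],[0.14,0.14,0.05,0],[0.14,0.14,0.12,0],[0.14,0.14,0.18,0],[0.14,0.14,0.25,0],[0.14,0.14,0.3,0],[0.14,0.14,0.34,0],[0.14,0.14,0.36,0],[0.14,0.14,0.36,0],[0.14,0.14,0.36,0]]' 100 10; python3 -m handwheel '[[0,0,0,0],[0,0,0,0],[0,0,0,0],[0,0,0,0],[0,0,0,0],[0,0,0,0],[0,0,0,0],[0,0,0,0],[0,0,0,0],[0,0,0,0],[0,0,0,0],[0,0,0,0]]' 0 10; python3 rel.py .497 .025 .2 .162
```

```text
time: 4.45
position: [0.4676, -0.2442, 0.0928]
tool_rot: [0.648, 0.761, -0.0, 0.0]
ft_force: [-0.6, -0.1, 0.6]
grip_width: 0.0871
grip_force: 0.0
time: 5.45
position: [0.4676, -0.2431, 0.0925]
tool_rot: [0.647, 0.762, -0.0, -0.0]
ft_force: [0.1, 0.2, -0.7]
grip_width: 0.0158
grip_force: 10.0
shift [ 0.8663  0.2412 -0.3583] turn 0.0 time 5.45 grip 0.015751844870737955 q [-0.69  0.61  1.8  -0.    0.74 -0.85]
```

```bash
python3 -m handwheel '[[0,0,-0.04,0],[0,0,-0.1,0],[0,0,-0.18,0],[0,0,-0.26,0],[0,0,-0.34,0],[0,0,-0.42,0],[0,0,-0.46,0],[0.05,0.01,-0.46,0],[0.12,0.03,-0.46,0],[0.22,0.06,-0.46,0],[0.32,0.09,-0.46,0],[0.42,0.12,-0.46,0],[0.52,0.15,-0.46,0],[0.62,0.18,-0.46,0],[0.7,0.2,-0.46,0],[0.77,0.22,-0.46,0],[0.82,0.23,-0.46,0],[0.85,0.24,-0.46,0],[0.866,0.241,-0.46,0],[0.866,0.241,-0.46,0]]' - 10; python3 rel.py .497 .025 .088 .162
python3 - <<'E'
from h import *
c=cam("scene");cv2.imwrite("pics/s1.png",c["frame"][:,:,::-1])
E
```

```text
time: 7.12
position: [0.4961, 0.026, 0.2299]
tool_rot: [0.647, 0.763, -0.0, -0.001]
ft_force: [-1.2, -0.4, -0.5]
grip_width: 0.0156
grip_force: 10.0
shift [-0.0041  0.0033  0.4728] turn 0.0003 time 7.1167 grip 0.01559584562797903 q [-0.17  0.36  1.75  0.    1.04 -0.34]
```

View pics/s1.png

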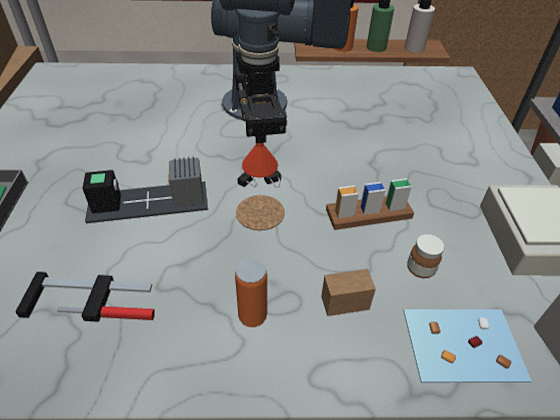

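The funnel hangs upright from the gripper at (260,158), above the mat at (260,212). The white cross on the bench is now visible at (148,200). Now I'll lower the funnel and let go.

```bash
python3 -m handwheel '[[0,0,0.05,0],[0,0,0.13,0],[0,0,0.22,0],[0,0,0.31,0],[0,0,0.38,0],[0,0,0.42,0],[0,0,0.44,0],[0,0,0.455,0],[0,0,0.465,0],[0,0,0.47,0],[0,0,0.473,0],[0,0,0.473,0],[0,0,0.473,0]]' - 10; python3 -m handwheel '[[0,0,0,0],[0,0,0,0],[0,0,0,0],[0,0,0,0],[0,0,0,0],[0,0,0,0],[0,0,0,0],[0,0,0,0],[0,0,0,0],[0,0,0,0]]' 100 10; python3 -m handwheel '[[0,0,-0.05,0],[0,0,-0.12,0],[0,0,-0.2,0],[0,0,-0.28,0],[0,0,-0.36,0],[0,0,-0.4,0],[0,0,-0.4,0]]'; python3 rel.py .4875 .3566 .2 .197
cat > c.py <<'E'
from h import *
C={n:cam(n) for n in("top","scene")}
def go(name,labels,parts,x0,z=0,yaw=True):
    for n in C: print(name,n,*[(np.round(v,4)) for v in fit([C[n]],[mask(n,labels)],parts,x0,z,yaw)])
go("funnel",["funnel"],FUN,[.497,.025],.005,False)
# white lines on plate
for n,(a,b,e,d) in dict(top=(225,275,395,445),scene=(183,215,118,172)).items():
    f=C[n]["frame"][a:b,e:d].astype(int); m=(f.min(2)>135)&(f.max(2)-f.min(2)<40)
    P=np.array([ray(C[n],[r+a,c+e],.01)[:2] for r,c in np.argwhere(m)]); print(n,len(P))
    if len(P)>8:
        def res(p):
            c,s=np.cos(p[2]),np.sin(p[2]); q=(P-p[:2])@np.array([[c,-s],[s,c]])
            return np.minimum(np.minimum(abs(q[:,0]),abs(q[:,1])),.01).sum()
        print(minimize(res,[.4645,-.255,.162],method="Nelder-Mead",options=dict(initial_simplex=[[.4645,-.255,.162],[.475,-.255,.162],[.4645,-.245,.162],[.4645,-.255,.22]])).x)
    cv2.imwrite(f"pics/l_{n}.png",cv2.resize(C[n]["frame"][a-30:b+30,e-50:d+50],None,fx=4,fy=4)[:,:,::-1])
E
python3 c.py
```

```text
time: 8.25
position: [0.4973, 0.0249, 0.0892]
tool_rot: [0.647, 0.762, 0.0, 0.001]
ft_force: [-0.3, 0.5, -0.2]
grip_width: 0.0157
grip_force: 10.0
time: 9.08
position: [0.4969, 0.0249, 0.0886]
tool_rot: [0.647, 0.762, -0.0, -0.0]
ft_force: [-0.1, -0.5, 1.2]
grip_width: 0.0744
grip_force: 0.0
time: 9.67
position: [0.4989, 0.0246, 0.2115]
tool_rot: [0.647, 0.762, 0.002, 0.003]
ft_force: [-0.5, 0.7, -0.4]
grip_width: 0.087
grip_force: 0.0
shift [1.0982 0.1411 0.0368] turn -0.0055 time 9.6667 grip 0.08697458002978573 q [-0.17  0.38  1.77  0.    0.98 -0.34]
funnel top [0.5067 0.055 ] 841.9927 65.0
funnel scene [0.4991 0.0252] 26.5308 846.0
top 465
[ 0.46451894 -0.25607516  0.16800192]
scene 326
[ 0.46622571 -0.25476006  0.16565824]
```

View pics/l_top.png

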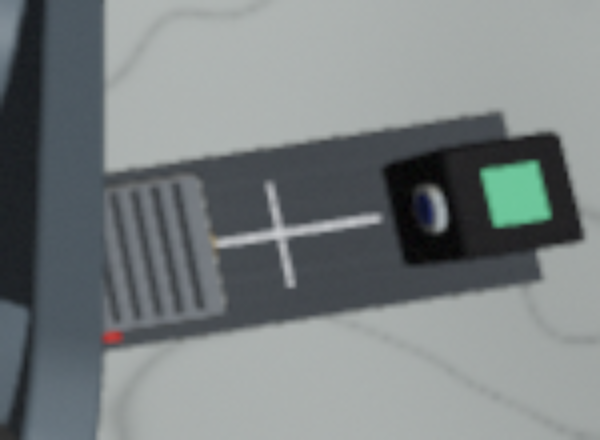

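```bash
python3 -m handwheel '[[0.05,0.01,0,0],[0.13,0.02,0,0],[0.23,0.03,0,0],[0.33,0.05,0,0],[0.43,0.06,0,0],[0.53,0.07,0,0],[0.63,0.08,0,-0.002],[0.73,0.1,0,-0.004],[0.81,0.11,0,-0.0055],[0.87,0.12,0,-0.0055],[0.9,0.12,0,-0.0055],[0.9,0.12,0,-0.0055],[0.9,0.12,0,-0.0055],[0.9,0.12,0,-0.0055]]'
python3 - <<'E'
from h import *
c=cam("top"); m=mask("top",["green_cell"]);print(m.sum())
cv2.imwrite("pics/g.png",cv2.resize(c["frame"][190:280,100:240],None,fx=5,fy=5)[:,:,::-1])
E
python3 rel.py .4875 .3566 .2 .197
```

```text
time: 11.03
position: [0.4885, 0.296, 0.208]
tool_rot: [0.634, 0.773, -0.001, -0.0]
ft_force: [1.1, 0.2, 0.8]
grip_width: 0.0874
grip_force: 0.0
37
shift [0.1996 0.0346 0.0279] turn -0.0003 time 11.1333 grip 0.08694160285133258 q [ 0.35  0.48  1.59 -0.    1.07  0.15]
```

The crop shows the white cross centre at (280,234), which is about column 415, row 253.5 in the top image. That agrees with the line fit. Next I'll go over the green cell and down.

```bash
python3 -m handwheel '[[0.06,0.01,0,0],[0.13,0.02,0,0],[0.18,0.03,0.02,0],[0.2,0.035,0.08,0],[0.2,0.035,0.16,0],[0.2,0.035,0.24,0],[0.2,0.035,0.3,0],[0.2,0.035,0.3,0],[0.2,0.035,0.3,0],[0.2,0.035,0.3,0]]'; python3 rel.py .4875 .3566 .054 .197
python3 - <<'E'
from h import *
c=cam("top");print(ray(c,[253.5-.4,415-.4],.01))
c=cam("scene")
cv2.imwrite("pics/g.png",cv2.resize(c["frame"][130:240,300:450],None,fx=5,fy=5)[:,:,::-1])
E
```

```text
time: 11.97
position: [0.4883, 0.3581, 0.1194]
tool_rot: [0.634, 0.773, 0.001, 0.0]
ft_force: [1.1, -0.4, -0.2]
grip_width: 0.0868
grip_force: 0.0
shift [-0.0045 -0.0039  0.2181] turn -0.0001 time 11.9667 grip 0.08677372759684987 q [ 0.45  0.64  1.58 -0.    0.92  0.25]
[ 0.46418867 -0.25623046  0.01      ]
```

View pics/g.png

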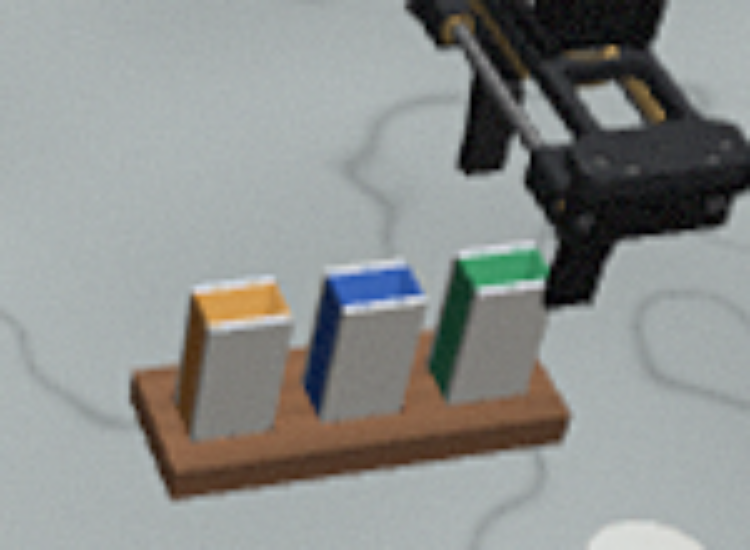

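The fingers straddle the green cell, with tips at about (485,165) and (570,300) in the crop and the cell top at (500,265). They look roughly 10 mm too far to the right, so I'll check numerically.

Run:
```python
from h import *
c=cam("scene");ct=cam("top")
cr=lambda rc:np.round([(rc[1]-300)*5,(rc[0]-130)*5])
p=np.array(robot.get_obs()["position"])
d=np.array([np.cos(.197),np.sin(.197),0])
for s in(-.05,.05): print("finger tip back ctr",cr(proj(c,p+d*s-[0,0,.008])))
e=np.array([-d[1],d[0],0])
for cen in((.4875,.3566),(.4875-.065*e[0],.3566-.065*e[1])):
  for sx,sy in((1,-1),(1,1),(-1,1),(-1,-1)):
    print("cell top",cr(proj(c,np.r_[cen,.09]+d*.015*sx+e*.02*sy)))
```

```text
finger tip back ctr [476. 158.]
finger tip back ctr [563. 298.]
cell top [477. 287.]
cell top [557. 276.]
cell top [531. 234.]
cell top [452. 245.]
cell top [344. 305.]
cell top [426. 294.]
cell top [402. 252.]
cell top [322. 262.]
```

Predicted and seen finger tips and cell corners agree within about 2 px, so the grasp is centred and the offset was only perspective. Descending.

```bash
python3 -m handwheel '[[0,0,0.04,0],[0,0,0.09,0],[0,0,0.14,0],[0,0,0.18,0],[0,0,0.205,0],[0,0,0.215,0],[0,0,0.218,0],[0,0,0.218,0],[0,0,0.218,0]]'; python3 -m handwheel '[[0,0,0,0],[0,0,0,0],[0,0,0,0],[0,0,0,0],[0,0,0,0],[0,0,0,0],[0,0,0,0],[0,0,0,0],[0,0,0,0],[0,0,0,0]]' 0 20;python3 rel.py .4875 .3566 .2 .197
```

```text
time: 12.92
position: [0.488, 0.3583, 0.0538]
tool_rot: [0.634, 0.773, 0.001, 0.0]
ft_force: [0.2, 0.3, 0.3]
grip_width: 0.0868
grip_force: 0.0
time: 13.75
position: [0.4875, 0.3581, 0.0532]
tool_rot: [0.634, 0.773, 0.0, 0.0]
ft_force: [-0.7, 0.1, -1.5]
grip_width: 0.03
grip_force: 20.0
shift [-0.0049 -0.0009 -0.4893] turn -0.0 time 13.75 grip 0.030035767227213697 q [0.45 0.74 1.61 0.   0.79 0.25]
```

```bash
python3 -m handwheel '[[0,0,-0.02,0],[0,0,-0.05,0],[0,0,-0.09,0],[0,0,-0.14,0],[0,0,-0.2,0],[0,0,-0.28,0],[0,0,-0.36,0],[0,0,-0.44,0],[0,0,-0.52,0],[0,0,-0.57,0],[0,0,-0.6,0],[0,0,-0.6,0],[0,0,-0.6,0]]' - 20; python3 rel.py .485 .07 .235 .166
python3 - <<'E'
from h import *
c=cam("scene");cv2.imwrite("pics/s2.png",c["frame"][:,:,::-1])
E
```

```text
time: 14.83
position: [0.4871, 0.358, 0.2337]
tool_rot: [0.634, 0.773, 0.0, 0.0]
ft_force: [0.9, -0.5, -1.5]
grip_width: 0.03
grip_force: 20.0
shift [-0.9399 -0.1947 -0.0044] turn 0.0049 time 14.8333 grip 0.03003335966017029 q [0.45 0.5  1.48 0.   1.16 0.25]
```

View pics/s2.png

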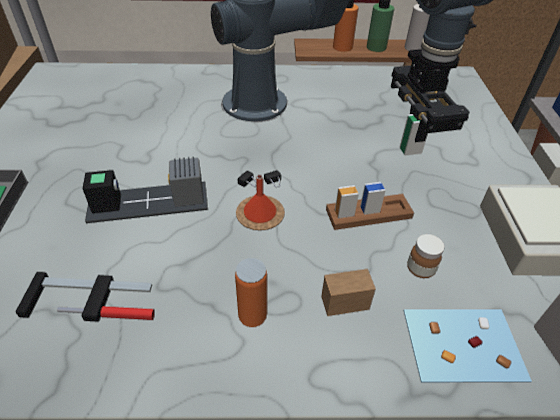

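The funnel stands on the mat at (260,207). The green cell hangs from the gripper at (412,135), and the amber and blue cells are still in the rack. Next I'll carry the green cell across to the bench.

```bash
python3 -m handwheel '[[-0.05,-0.01,0,0],[-0.12,-0.02,0,0],[-0.2,-0.04,0,0],[-0.29,-0.06,0,0],[-0.38,-0.08,0,0],[-0.47,-0.1,0,0.001],[-0.56,-0.12,0,0.002],[-0.65,-0.13,0,0.003],[-0.74,-0.15,0,0.004],[-0.82,-0.17,0,0.005],[-0.88,-0.18,0,0.005],[-0.92,-0.19,0,0.005],[-0.94,-0.195,0,0.005],[-0.94,-0.195,0,0.005],[-0.94,-0.195,0,0.005],[-0.94,-0.195,0,0.005]]' - 20; python3 rel.py .4652 -.2355 .235 .166
```

```text
time: 16.22
position: [0.4848, 0.0706, 0.2329]
tool_rot: [0.646, 0.763, -0.0, -0.0]
ft_force: [0.2, -0.1, -0.6]
grip_width: 0.03
grip_force: 20.0
shift [-0.9954 -0.2329 -0.0074] turn -0.0 time 16.2167 grip 0.029984241176830358 q [-0.08  0.34  1.76  0.    1.04 -0.25]
```

```bash
python3 -m handwheel '[[-0.05,-0.01,0,0],[-0.12,-0.03,0,0],[-0.2,-0.05,0,0],[-0.29,-0.07,0,0],[-0.38,-0.09,0,0],[-0.47,-0.11,0,0],[-0.56,-0.13,0,0],[-0.65,-0.15,0,0],[-0.74,-0.17,0,0],[-0.83,-0.19,0,0],[-0.9,-0.21,0,0],[-0.95,-0.22,0,0],[-0.98,-0.23,0,0],[-0.995,-0.233,0,0],[-0.995,-0.233,0,0],[-0.995,-0.233,0,0],[-0.995,-0.233,0,0]]' - 20; python3 rel.py .4652 -.2557 .0775 .166
```

```text
time: 17.63
position: [0.4653, -0.2345, 0.2332]
tool_rot: [0.646, 0.764, 0.0, -0.0]
ft_force: [-0.6, 1.1, -1.5]
grip_width: 0.0298
grip_force: 20.0
shift [-0.0702 -0.012   0.5189] turn 0.0001 time 17.6333 grip 0.029846288127846076 q [-0.68  0.39  1.69  0.    1.07 -0.85]
```

```bash
python3 -m handwheel '[[-0.04,-0.006,0,0],[-0.07,-0.012,0.02,0],[-0.07,-0.012,0.08,0],[-0.07,-0.012,0.16,0],[-0.07,-0.012,0.24,0],[-0.07,-0.012,0.32,0],[-0.07,-0.012,0.4,0],[-0.07,-0.012,0.46,0],[-0.07,-0.012,0.5,0],[-0.07,-0.012,0.515,0],[-0.07,-0.012,0.518,0],[-0.07,-0.012,0.518,0],[-0.07,-0.012,0.518,0],[-0.07,-0.012,0.518,0]]' - 20; python3 rel.py .4652 -.2557 .0775 .166
python3 - <<'E'
from h import *
c=cam("scene");cv2.imwrite("pics/s3.png",cv2.resize(c["frame"][120:250,60:320],None,fx=3,fy=3)[:,:,::-1])
print(fit([c],[mask("scene",["funnel"])],FUN,[.497,.025],.005,False))
cr=lambda rc:np.round([(rc[1]-60)*3,(rc[0]-120)*3])
for z in(.03,.114):
  for x in(-.015,.015):
    for y in(-.02,.02):
      a=.166;print(z,x,y,cr(proj(c,[.4652+x*np.cos(a)-y*np.sin(a),-.2557+x*np.sin(a)+y*np.cos(a),z])))
E
```

```text
time: 18.8
position: [0.466, -0.2578, 0.0788]
tool_rot: [0.646, 0.763, -0.0, 0.001]
ft_force: [-0.7, 0.5, -0.9]
grip_width: 0.0297
grip_force: 20.0
shift [ 0.0074 -0.0014  0.0043] turn -0.0001 time 18.8 grip 0.029715603787726416 q [-0.72  0.64  1.79 -0.    0.71 -0.88]
(array([0.49750046, 0.02496693]), np.float64(76.06313521950321), np.float64(741.0000000000002))
0.03 -0.015 -0.02 [232. 210.]
0.03 -0.015 0.02 [281. 205.]
0.03 0.015 -0.02 [230. 235.]
0.03 0.015 0.02 [281. 230.]
0.114 -0.015 -0.02 [210. 131.]
0.114 -0.015 0.02 [262. 126.]
0.114 0.015 -0.02 [208. 156.]
0.114 0.015 0.02 [261. 150.]
```

View pics/s3.png

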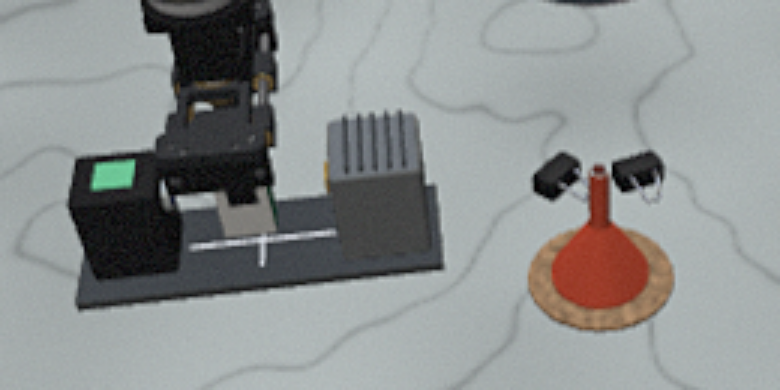

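The cell hangs between the housings with its lower near edge at (225,237)–(275,230), matching the target projection within 2 image px. The funnel stands in the middle of the mat. I'll hold briefly, then hand in.

```bash
python3 -m handwheel '[[0,0,0,0],[0,0,0,0],[0,0,0,0],[0,0,0,0],[0,0,0,0],[0,0,0,0]]' - 20; python3 -c "
from rig import job; print(job.hand_in())"
```

```text
time: 19.4
position: [0.4653, -0.2572, 0.0778]
tool_rot: [0.646, 0.763, -0.0, -0.0]
ft_force: [-0.9, 0.0, -2.1]
grip_width: 0.03
grip_force: 20.0
the job is handed in; nothing more can be done
None
```

Handed in at 19.4 s (no verdict was returned): by my last measurements the funnel stands released within about 1 mm of the mat's centre, and the green cell is held by its frosted faces within about 1 mm sideways and a few mm along the beam of its middle.

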